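Open a push-and-turn jar of print-bed adhesive

TASK

Get the jar of bed adhesive open beside the printers: stand it squarely down in the black bench holder that keeps it from turning and let go of it, then push its child-resistant cap down and, keeping it pushed, turn it anticlockwise until it lets go. Lift the cap off and lay it right way up on the blue mat, leaving the jar standing in the holder; do not tip the jar, and leave the glue stick, bracket and scraper where they are.

Things in the scene. Friction and masses are not known exactly. Their poses are not given: they have to be found in the camera images.
- jar: Squat square plastic jar, loose, 0.17 to 0.29 kg with cap. Body 58 x 58 mm with flat sides, from 2 to 38 mm up, pale with a teal band, on a 40 mm square foot; above it a round 36 mm neck (rim at 56 mm) with three lugs, under the cap; 69 mm tall with cap. Origin: centre of the underside; x, y square to the flat sides, z up. All four ways round are equal. On the bare bench it turns along with its cap
- cap: Off-white ribbed child-resistant cap, 52 mm diameter, 26 mm tall, red arrows on top (anticlockwise undoes it). This pose is that of its hidden inner core, whose lugs lock under the jar's; an outer shell covers it. Origin: centre of the skirt's underside, 43 mm above the jar's underside when closed; z up. Pulled up while locked it lifts the jar; unlocked it rises 1 mm and lifts straight off
- cap_shell (a joint): How far the cap's outer shell is pushed down on the core against its spring, in m: 0 free, 0.004 fully down (about 11 N). Past 0.002 its teeth meet the core's (tip on tip at times, until they drop in), catch it after up to 20 degrees of play, and both turn together. Keep 14 to 20 N of push on all through the turn, which takes about half a N m
- cap_spin (a joint): Turn of the outer shell on the core, in rad, grows anticlockwise seen from above; any value at the start. Not pushed, the shell just spins freely and nothing loosens. The core lets go once it has itself turned 35 degrees anticlockwise; a stop ends its turn at about 85 degrees, so some 75 degrees of pushed turning of the shell undoes it
- holder: Black printed holder fixed to the bench (ears with steel screws at its +x and -x sides), 74 x 74 mm base, 20 mm tall. Square nest for the jar: floor 4 mm above the bench, 62 x 62 mm inside between four corner walls (upright for 8 mm, then flared outwards by 5 mm as a lead-in, 16 mm above the floor in all) with 34 mm gaps in the middle of each side. Origin: centre of its underside on the bench; x and y square to its sides, z up
- mat: Blue mat fixed on the bench, 150 x 130 mm (x, y), 2 mm thick. Origin: centre of its underside
- glue_stick: a glue stick, 29 mm diameter, 96 mm tall, standing, white with yellow band and red cap; origin at the centre of its underside; leave it alone
- bracket: a small orange printed angle bracket, 50 x 30 mm foot, 40 mm tall; origin under its foot; leave it alone
- scraper: a print scraper lying flat, black handle 100 mm long, steel blade 50 mm wide, up to 14 mm high; origin at the middle of its length on the underside, blade to its +x; leave it alone
There are look-alikes about, which are no part of the job. Of the things that look like the jar, take the one that is farthest from the robot's base at the start. What is shaped like the mat but brown or green is not meant.

How it is judged:
By the outcome, as a careful person would: the job done as asked, in the order asked, and still so for the second after the job is handed in, with the robot touching nothing.
It also fails if it takes over 64 s, if anything falls off the work surface, if the arm or the gripper's body presses on something with over 40 N, if the wrist force passes 120 N, or if a joint passes its speed limit or range.

ROBOT

A 6-joint arm with a two-finger parallel gripper is mounted at the origin on the work surface. World frame = base frame: x ahead of the robot, y to its left, z up, the work surface at z = 0. Lengths are in m, angles in rad, forces in N, time in s.
With the tool pointing down it reaches from about 0.425 to 0.95 m from the base axis. Payload 3.5 kg.
Tool frame: the origin (TCP) lies between the finger pads; the fingertips stand 17 mm ahead of it and the grasp point (between the pads) lies 2 mm behind it; z points along the fingers, y is the direction in which the jaws open and shut (so a half turn about z gives the same grasp; the last joint's range is limited). The gripper opens to 85 mm and grips with 20 to 120 N. Pads are 22 mm wide; open, the fingers measure 114 mm over their backs; the gripper's body (76 mm by 85 mm) begins 54 mm behind the grasp point. The pads swing forward as they close: fully open they stand 13 mm farther back than shut.
Start: joints at [1.096, 0.286, 1.577, -0, 1.279, -0.15], TCP at [0.215, 0.64, 0.248] pointing down, gripper open.
Joint ranges: [-2.77, 2.77], [-0.9, 2.22], [0.21, 2.48], [-1.53, 4.67], [0.24, 2.81], [-2.84, 2.84]. Speed limits (rad/s): [2.79, 2.79, 3.14, 3.14, 3.14, 3.14].

INTERFACE

Orientations are given as a unit quaternion [x, y, z, w].
In Python, from plant import ctrl gives the robot as it stands.
- The arm moves only by the tool carry_out, never from a script. Its argument "commands" is a list of rows, each an object with "delta_pos": the shift along the tool's x, y, z in m, a list of three; "delta_rot": the turn, a rotation vector about the tool's x, y, z in rad, a list of three; "claw": the opening in per cent of the stroke, from 0 (shut) to 100 (fully open). A call has 1 to 8 rows; each row is the pose to reach, as a shift and turn from the pose measured when the call began, along the tool's axes at that moment; what a row does not reach only later rows make up. A row lasts 1/12 s, in which the tool goes at most 41.7 mm and 7.16 degrees, less where a joint would pass 70% of its speed; a pose out of reach is approached as far as the arm can. A call with a gripper value outside its range is refused whole. The fingers move at their own pace and stop on an object; "force" is the grip in N (left out, the last holds). Time passes only in rows, so rows that repeat a pose let the fingers close. It gives the time, the measured TCP pose, the force and the opening at its end, in the units of the state.
- ctrl.get_state(): the state, without advancing time (a new reading comes with each control period).
- ctrl.read_camera(name): name is "side" or "top" or "wrist"; returns (picture, depth): 384x512x3 uint8, red, green, blue; 384x512 float32, m along the optical axis (not along the pixel's ray), 0 where there is no reading.
- ctrl.camera_info(name): a dict with "fx", "fy", "cx", "cy" (pixels), "k1" (the pictures are not rectified: a ray, as slopes to the right and down, at radius r is drawn at 1 + k1 r^2 times it, then the intrinsics apply), "rvec" (rotation vector, rad) and "tvec" (3), from world to camera coordinates, as OpenCV has them; the wrist camera has in their place "mount" (4x4, takes a point from camera to tool coordinates, whose origin is the TCP and whose axes are the flange's). Camera axes: x right, y down, z forward; pixel columns grow to the right and rows downward; lengths in m; the calibration is good to about 2 mm. A picture is of the moment at which its call begins: read the wrist's pose just before it. camera_info takes no time and is no camera call.
- ctrl.sign_off(): hands the job in, once; it reports no verdict.
The state is a dict: "time": time; "qpos": joint angles; "dq": joint speeds; "joint_efforts": joint torques, N m; "eef_pos": TCP position; "tcp_rot": TCP orientation; "contact_force": force on the tool from outside, world axes, zero at the start; "wrist_torque": the same for the moment, N m; "opening": opening from 0.0 (shut) to 1.0 (fully open).
Only numpy, scipy, OpenCV 4.12 (cv2) and the standard library are available. Lean on these libraries where they do the work, as an engineer would, in place of code of your own. Each camera call takes 0.05 s, during which the arm holds its last target.

## Working session

There is one attempt and no reset: what is moved stays moved. The work goes in short steps, Python scripts to look and compute and a tool call to move; the robot and the scene stay as the last step left them, time stands still between calls to the robot, and variables do not carry over. Pictures are saved under pics/ and viewed, and the job is handed in when it is done.

Besides the shell and the picture viewer there is one more tool, called by a JSON object that holds its "api" and its "payload". carry_out: Moves the arm, as the interface text tells. Its arguments: {"type":"object","properties":{"commands":{"type":"array"},"force":{"type":"number"}},"required":["commands"]}

```bash
ls; mkdir -p pics
cat > h.py <<'E'
import numpy as np,cv2
from plant import ctrl
from scipy.spatial.transform import Rotation as R
def snap(name,fn):
    s=ctrl.get_state(); im,d=ctrl.read_camera(name)
    cv2.imwrite(f'pics/{fn}.png',im[:,:,::-1]); np.savez(f'pics/{fn}.npz',d=d,p=s['eef_pos'],q=s['tcp_rot'],im=im)
    return im,d,s
def ext(name,p=None,q=None):
    i=ctrl.camera_info(name)
    if 'rvec' in i:
        Rm=cv2.Rodrigues(np.array(i['rvec'],float))[0]; t=np.array(i['tvec'],float)
        T=np.eye(4);T[:3,:3]=Rm.T;T[:3,3]=-Rm.T@t
    else:
        W=np.eye(4);W[:3,:3]=R.from_quat(q).as_matrix();W[:3,3]=p
        T=W@np.array(i['mount'])
    return i,T
def ray(name,uv,p=None,q=None):
    i,T=ext(name,p,q)
    K=np.array([[i['fx'],0,i['cx']],[0,i['fy'],i['cy']],[0,0,1]])
    uv=np.atleast_2d(np.array(uv,float))
    xy=(uv-[i['cx'],i['cy']])/[i['fx'],i['fy']]
    x=xy.copy()
    for _ in range(20): x=xy/(1+i['k1']*(x**2).sum(1,keepdims=True))
    return T,np.c_[x,np.ones(len(x))]
def at_z(name,uv,z,p=None,q=None):
    T,r=ray(name,uv,p,q); d=r@T[:3,:3].T; o=T[:3,3]
    return o+d*((z-o[2])/d[:,2])[:,None]
def at_d(name,uv,dep,p=None,q=None):
    T,r=ray(name,uv,p,q); return (r*np.atleast_1d(dep)[:,None])@T[:3,:3].T+T[:3,3]
def cloud(name,d,p=None,q=None):
    h,w=d.shape; u,v=np.meshgrid(np.arange(w),np.arange(h))
    P=at_d(name,np.c_[u.ravel(),v.ravel()],d.ravel(),p,q).reshape(h,w,3); P[d==0]=np.nan
    return P
def proj(name,P,p=None,q=None):
    i,T=ext(name,p,q); P=np.atleast_2d(P)
    c=(P-T[:3,3])@T[:3,:3]; x=c[:,:2]/c[:,2:]; x=x*(1+i['k1']*(x**2).sum(1,keepdims=True))
    return x*[i['fx'],i['fy']]+[i['cx'],i['cy']]
E
python3 - <<'E'
from h import *
for n in ['top','side','wrist']: snap(n,n+'0')
s=ctrl.get_state();print(s)
for n in ['top','side','wrist']: print(ctrl.camera_info(n))
E
```

```text
pics
{'time': 0.15, 'qpos': array([ 1.09602535e+00,  2.87051072e-01,  1.57787187e+00,  4.88453684e-06,
        1.27861142e+00, -1.50013912e-01]), 'dq': array([-3.27175913e-04, -9.88542806e-04, -4.64933881e-03,  6.14574641e-05,
       -3.03532132e-04, -1.02671599e-04]), 'joint_efforts': array([ 7.16814629e-04, -4.06601679e+01, -2.93141431e+01, -1.24762623e-04,
        3.95376555e-03,  2.70306998e-05]), 'eef_pos': array([0.21512922, 0.63927857, 0.24718875]), 'tcp_rot': array([ 1.61666528e-01,  9.86844968e-01, -9.23145614e-04, -3.00602991e-04]), 'contact_force': array([ 0.14614987,  0.36283497, -0.36569063]), 'wrist_torque': array([0.05967458, 0.00486473, 0.00999708]), 'opening': 0.9975743535361201}
{'fx': 396.9106809338657, 'fy': 396.9106809338657, 'cx': 252.24967707352798, 'cy': 187.85962896091266, 'k1': -0.04183725196545028, 'rvec': array([ 2.13626308, -2.20240543,  0.06716374]), 'tvec': array([0.04067928, 0.50197049, 1.18766621])}
{'fx': 457.45697814772126, 'fy': 457.45697814772126, 'cx': 256.68097305396606, 'cy': 193.13599870146277, 'k1': -0.012895877583571217, 'rvec': array([ 0.10629596, -2.8749075 ,  1.19200613]), 'tvec': array([0.47739404, 0.07037252, 1.07603143])}
{'fx': 342.9608466806211, 'fy': 342.9608466806211, 'cx': 255.03506202353105, 'cy': 192.33569951571582, 'k1': -0.09146766490721499, 'mount': array([[-5.77983912e-04, -9.50116505e-01, -3.11894681e-01,
         8.10468852e-02],
       [ 9.99999833e-01, -5.43096726e-04, -1.98716605e-04,
         2.14879093e-04],
       [ 1.94149461e-05, -3.11894744e-01,  9.50116660e-01,
        -1.25706573e-01],
       [ 0.00000000e+00,  0.00000000e+00,  0.00000000e+00,
         1.00000000e+00]])}
```

View pics/top0.png

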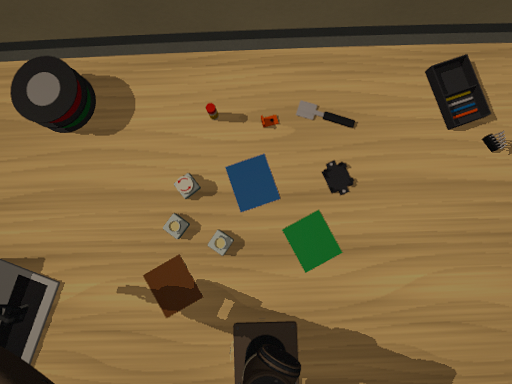

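View pics/side0.png

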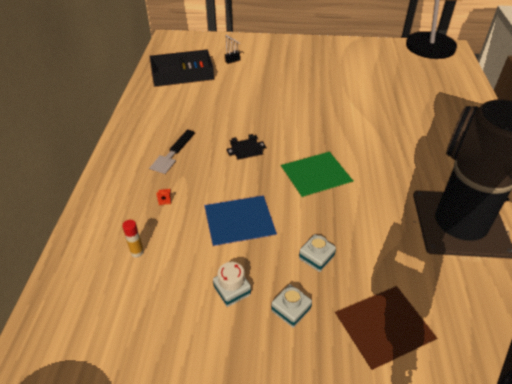

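View pics/wrist0.png

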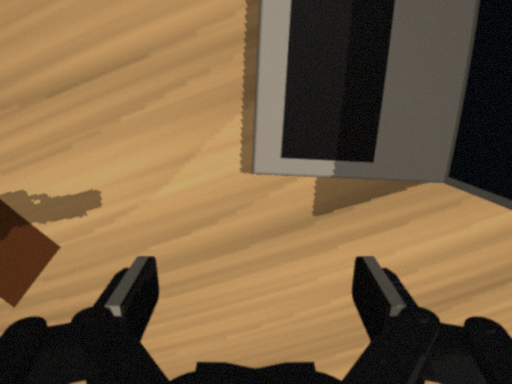

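Run:
```python
from h import *
z=np.load('pics/top0.npz');P=cloud('top',z['d'])
for n,uv,h in [('capjar',(186,185),.069),('j2',(176,226),.05),('j3',(220,242),.05),('holder',(339,178),.02),('mat',(253,183),.002),('glue',(211,108),.096),('bracket',(269,121),.02),('scraper',(327,115),.01)]:
    p=at_z('top',uv,h)[0]; print(n,p.round(3),np.hypot(*p[:2]).round(3),P[uv[1],uv[0]].round(3))
im=z['im'][:,:,::-1]
c=cv2.resize(im[150:260,150:260],None,fx=5,fy=5,interpolation=cv2.INTER_CUBIC)
cv2.imwrite('pics/cropA.png',c)
c2=cv2.resize(im[145:210,305:375],None,fx=7,fy=7,interpolation=cv2.INTER_CUBIC)
cv2.imwrite('pics/cropB.png',c2)
```

```text
capjar [0.514 0.219 0.069] 0.558 [0.514 0.219 0.068]
j2 [0.394 0.254 0.05 ] 0.469 [0.394 0.254 0.05 ]
j3 [0.344 0.125 0.05 ] 0.365 [0.344 0.125 0.05 ]
holder [ 0.525 -0.24   0.02 ] 0.577 [ 0.527 -0.243  0.001]
mat [0.52  0.023 0.002] 0.52 [ 0.52   0.023 -0.002]
glue [0.734 0.137 0.096] 0.747 [0.733 0.137 0.1  ]
bracket [ 0.709 -0.033  0.02 ] 0.709 [ 0.713 -0.033  0.004]
scraper [ 0.724 -0.214  0.01 ] 0.755 [ 0.723 -0.213  0.016]
```

View pics/cropA.png

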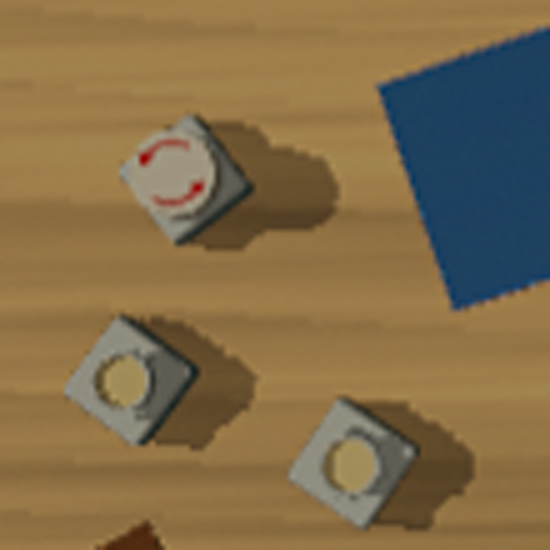

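View pics/cropB.png

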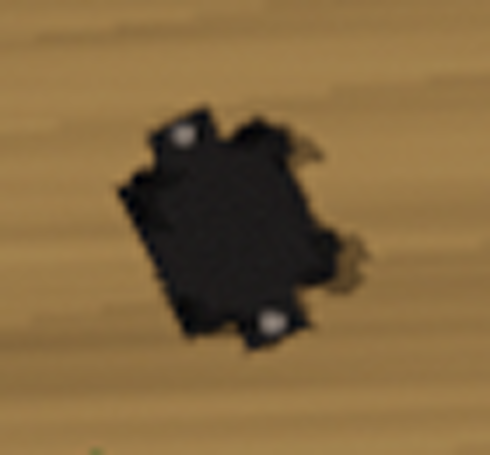

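```bash
cat >> h.py <<'E'
def go(pos,yaw=None,tcp=None,down=True):
    """delta in tool frame to reach pos with tool pointing down, tool x axis at world yaw (deg)"""
    s=ctrl.get_state(); p=np.array(s['eef_pos']);Rm=R.from_quat(s['tcp_rot'])
    x=Rm.as_matrix()[:,0]; y0=np.degrees(np.arctan2(x[1],x[0]))
    if yaw is None: yaw=y0
    c,sn=np.cos(np.radians(yaw)),np.sin(np.radians(yaw))
    T=R.from_matrix(np.array([[c,sn,0],[sn,-c,0],[0,0,-1]]))
    dp=Rm.inv().apply(np.array(pos)-p); dr=(Rm.inv()*T).as_rotvec()
    print('now',p.round(4),'yaw',y0.round(1),'tilt',np.degrees(np.arccos(-Rm.as_matrix()[2,2])).round(2),'q',np.degrees(s['qpos']).round(0),'F',np.round(s['contact_force'],1),'t',s['time'],'op',round(s['opening'],3))
    print('dpos',dp.round(4).tolist(),'drot',dr.round(4).tolist(),'j6 after ~',np.degrees(np.arctan2(pos[1],pos[0])).round(0)+90-yaw)
E
python3 - <<'E'
from h import *
c=np.array([(195,115),(252,188),(180,243),(120,170)])/5+150
p=at_z('top',c,.038);print(p.round(3),p.mean(0).round(3))
for i in range(4):
    d=p[(i+1)%4]-p[i];print(np.degrees(np.arctan2(d[1],d[0])).round(1),np.hypot(*d[:2]).round(3))
s=np.array([(185,133),(272,322)])/7+[305,145]
p=at_z('top',s,.006);d=p[1]-p[0];print(p,p.mean(0),np.degrees(np.arctan2(d[1],d[0])),np.hypot(*d[:2]))
m=ctrl.camera_info('wrist')
for yaw in (0,): go((0.514,0.219,0.25),160)
E
```

```text
[[0.553 0.215 0.038]
 [0.507 0.181 0.038]
 [0.475 0.225 0.038]
 [0.521 0.261 0.038]] [0.514 0.221 0.038]
-143.3 0.057
125.8 0.054
38.3 0.058
-55.3 0.056
[[ 0.57050165 -0.22120143  0.006     ]
 [ 0.48571025 -0.25547848  0.006     ]] [ 0.52810595 -0.23833995  0.006     ] -157.98890540506594 0.09145762561772
now [0.2151 0.6393 0.2472] yaw 161.4 tilt 0.11 q [63. 16. 90.  0. 73. -9.] F [ 0.1  0.4 -0.4] t 0.15 op 0.998
dpos [-0.4173, -0.303, -0.0024] drot [-0.0019, -0.0003, 0.0243] j6 after ~ -47.0
```

Run:
```python
from h import *
go((0.514,0.220,0.20),126)
```

```text
now [0.2151 0.6393 0.2472] yaw 161.4 tilt 0.11 q [63. 16. 90.  0. 73. -9.] F [ 0.1  0.4 -0.4] t 0.15 op 0.998
dpos [-0.417, -0.3019, 0.0476] drot [-0.0019, 0.0003, 0.6177] j6 after ~ -13.0
```

{"api": "carry_out", "payload": {"commands": [{"delta_pos": [-0.417, -0.302, 0.0], "delta_rot": [0, 0, 0.618], "claw": 100}, {"delta_pos": [-0.417, -0.302, 0.0], "delta_rot": [0, 0, 0.618], "claw": 100}, {"delta_pos": [-0.417, -0.302, 0.0], "delta_rot": [0, 0, 0.618], "claw": 100}, {"delta_pos": [-0.417, -0.302, 0.0], "delta_rot": [0, 0, 0.618], "claw": 100}, {"delta_pos": [-0.417, -0.302, 0.02], "delta_rot": [0, 0, 0.618], "claw": 100}, {"delta_pos": [-0.417, -0.302, 0.03], "delta_rot": [0, 0, 0.618], "claw": 100}, {"delta_pos": [-0.417, -0.302, 0.048], "delta_rot": [0, 0, 0.618], "claw": 100}, {"delta_pos": [-0.417, -0.302, 0.048], "delta_rot": [0, 0, 0.618], "claw": 100}]}}

```text
time: 0.82
eef_pos: [0.4085, 0.3674, 0.2287]
tcp_rot: [0.454, 0.891, -0.001, 0.0]
contact_force: [0.9, 1.3, -0.2]
opening: 0.999
```

Run:
```python
from h import *
go((0.514,0.220,0.20),126)
```

```text
now [0.4085 0.3674 0.2287] yaw 126.0 tilt 0.08 q [ 31.   2. 109.  -0.  69.  -5.] F [ 0.9  1.3 -0.2] t 0.8167 op 0.999
dpos [-0.1812, -0.0012, 0.0289] drot [-0.0011, 0.0009, -0.0001] j6 after ~ -13.0
```

{"api": "carry_out", "payload": {"commands": [{"delta_pos": [-0.181, -0.001, 0.029], "delta_rot": [-0.001, 0.001, 0], "claw": 100}, {"delta_pos": [-0.181, -0.001, 0.029], "delta_rot": [-0.001, 0.001, 0], "claw": 100}, {"delta_pos": [-0.181, -0.001, 0.029], "delta_rot": [-0.001, 0.001, 0], "claw": 100}, {"delta_pos": [-0.181, -0.001, 0.029], "delta_rot": [-0.001, 0.001, 0], "claw": 100}, {"delta_pos": [-0.181, -0.001, 0.029], "delta_rot": [-0.001, 0.001, 0], "claw": 100}, {"delta_pos": [-0.181, -0.001, 0.029], "delta_rot": [-0.001, 0.001, 0], "claw": 100}, {"delta_pos": [-0.181, -0.001, 0.029], "delta_rot": [-0.001, 0.001, 0], "claw": 100}]}}

```text
time: 1.4
eef_pos: [0.5142, 0.2194, 0.1993]
tcp_rot: [0.455, 0.89, -0.0, -0.001]
contact_force: [0.2, 0.7, -0.7]
opening: 1.001
```

Run:
```python
from h import *
go((0.514,0.220,0.20),126)
snap('wrist','w1')
im=cv2.imread('pics/w1.png');cv2.imwrite('pics/w1b.png',cv2.resize(im[60:300,120:400],None,fx=2.5,fy=2.5,interpolation=cv2.INTER_CUBIC))
```

```text
now [0.5142 0.2194 0.1993] yaw 125.9 tilt 0.09 q [ 13.   5. 109.   0.  66. -23.] F [ 0.2  0.7 -0.7] t 1.4 op 1.001
dpos [0.0006, 0.0002, -0.0007] drot [-0.0012, -0.0011, -0.0026] j6 after ~ -13.0
```

View pics/w1b.png

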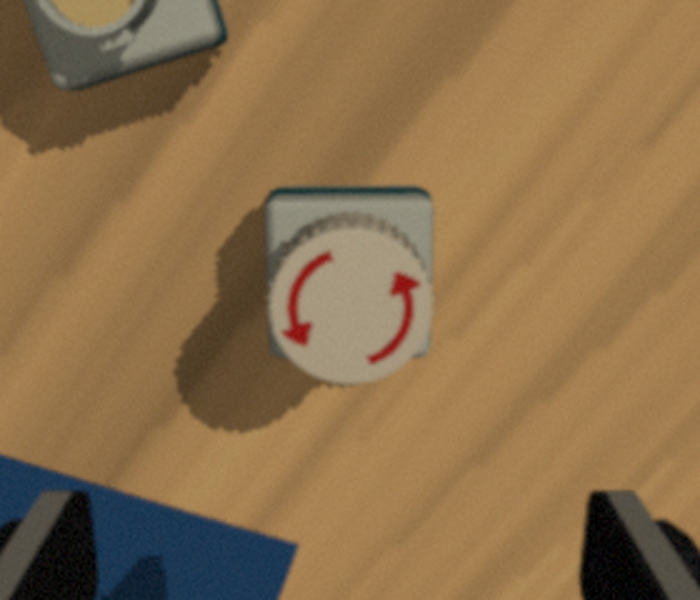

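Run:
```python
from h import *
z=np.load('pics/w1.npz');p,q=z['p'],z['q']
f=lambda a:np.array(a,float)/2.5+[120,60]
a=at_z('wrist',f([(351,304.5),(270,304.5),(433,304.5),(351,227),(351,383)]),.069,p,q)
print(a.round(4),np.linalg.norm(a[1]-a[2]),np.linalg.norm(a[3]-a[4]))
b=at_z('wrist',f([(266,215),(434,215),(285,196),(415,196)]),.038,p,q)
print(b.round(4),np.linalg.norm(b[1]-b[0]),(b[0]+b[1])/2)
d=b[3]-b[2];print(np.degrees(np.arctan2(d[1],d[0])))
P=cloud('wrist',z['d'],p,q);m=P[150:210,235:290]
print(np.nanmedian(P[165:195,245:275].reshape(-1,3),0))
go((0.514,0.220,0.20),126)
im=z['im'][:,:,::-1]
cv2.imwrite('pics/w1c.png',cv2.resize(im[125:220,215:305],None,fx=6,fy=6,interpolation=cv2.INTER_CUBIC))
```

```text
[[0.5137 0.2262 0.069 ]
 [0.4933 0.2114 0.069 ]
 [0.5344 0.2411 0.069 ]
 [0.4993 0.2459 0.069 ]
 [0.5292 0.205  0.069 ]] 0.0507527802147811 0.05066083461081821
[[0.4775 0.2277 0.038 ]
 [0.5236 0.261  0.038 ]
 [0.4791 0.2368 0.038 ]
 [0.5145 0.2624 0.038 ]] 0.05681301704929424 [0.50057143 0.24436817 0.038     ]
35.85118644210214
[0.51192569 0.22741019 0.0696193 ]
now [0.5138 0.2204 0.1996] yaw 126.0 tilt 0.07 q [ 13.   4. 109.   0.  66. -23.] F [-0.7  0.1 -0.1] t 1.45 op 1.001
dpos [-0.0004, -0.0, -0.0004] drot [-0.0007, -0.0009, -0.0009] j6 after ~ -13.0
```

View pics/w1c.png

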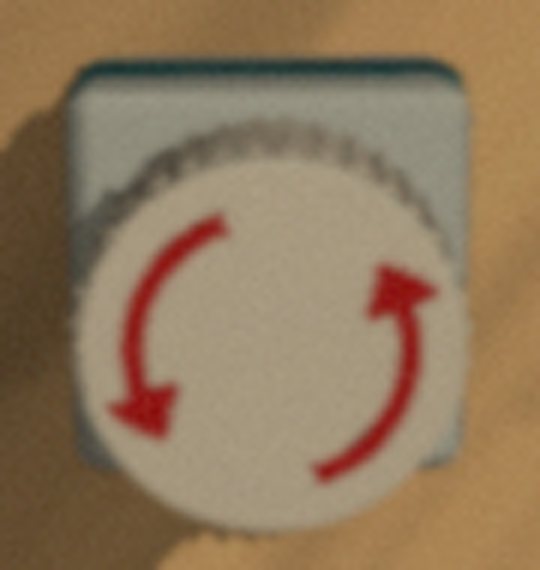

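Run:
```python
from h import *
go((0.5137,0.2255,0.027),125.9)
```

```text
now [0.5138 0.2204 0.1996] yaw 126.0 tilt 0.07 q [ 13.   4. 109.   0.  66. -23.] F [-0.7  0.1 -0.1] t 1.45 op 1.001
dpos [0.004, 0.0031, 0.1726] drot [-0.0007, -0.0009, 0.0009] j6 after ~ -11.900000000000006
```

{"api": "carry_out", "payload": {"commands": [{"delta_pos": [0.004, 0.003, 0.03], "delta_rot": [0, 0, 0], "claw": 100}, {"delta_pos": [0.004, 0.003, 0.06], "delta_rot": [0, 0, 0], "claw": 100}, {"delta_pos": [0.004, 0.003, 0.09], "delta_rot": [0, 0, 0], "claw": 100}, {"delta_pos": [0.004, 0.003, 0.12], "delta_rot": [-0.001, -0.001, 0.001], "claw": 100}, {"delta_pos": [0.004, 0.003, 0.145], "delta_rot": [-0.001, -0.001, 0.001], "claw": 100}, {"delta_pos": [0.004, 0.003, 0.16], "delta_rot": [-0.001, -0.001, 0.001], "claw": 100}, {"delta_pos": [0.004, 0.003, 0.17], "delta_rot": [-0.001, -0.001, 0.001], "claw": 100}, {"delta_pos": [0.004, 0.003, 0.173], "delta_rot": [-0.001, -0.001, 0.001], "claw": 100}]}}

```text
time: 2.12
eef_pos: [0.5118, 0.2264, 0.0249]
tcp_rot: [0.454, 0.891, -0.001, -0.001]
contact_force: [0.2, -0.9, -0.0]
opening: 0.999
```

Run:
```python
from h import *
go((0.5137,0.2255,0.027),125.9)
snap('wrist','w2')
```

```text
now [0.5118 0.2264 0.0249] yaw 126.0 tilt 0.17 q [ 13.  19. 114.   0.  48. -23.] F [ 0.2 -0.9 -0. ] t 2.1167 op 0.999
dpos [-0.0019, 0.001, -0.0021] drot [-0.0026, -0.0013, 0.0019] j6 after ~ -11.900000000000006
```

View pics/w2.png

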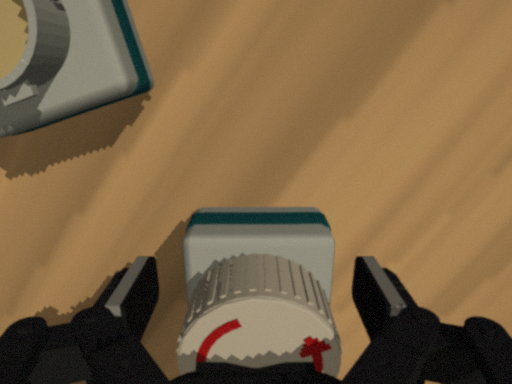

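Run:
```python
from h import *
z=np.load('pics/w2.npz');p,q=z['p'],z['q']
Rm=R.from_quat(q)
for uv,h in [((195,232),.038),((325,232),.038),((200,210),.02),((320,209),.02)]:
    a=at_z('wrist',uv,h,p,q)[0]; print(a.round(4),Rm.inv().apply(a-p).round(4))
P=cloud('wrist',z['d'],p,q)
for v in range(200,300,8):
    print(v,Rm.inv().apply(P[v,258]-p).round(4),P[v,258][2].round(4))
```

```text
[0.4769 0.2368 0.038 ] [ 0.0289 -0.0221 -0.013 ]
[0.5149 0.2644 0.038 ] [ 0.0289  0.0248 -0.0131]
[0.4753 0.2376 0.02  ] [ 0.0305 -0.023   0.005 ]
[0.5147 0.2668 0.02  ] [0.0309 0.0261 0.0049]
200 [0.0278 0.0009 0.0248] 0.0002
208 [0.0267 0.0009 0.0173] 0.0076
216 [0.0267 0.0008 0.0077] 0.0172
224 [ 0.0267  0.0007 -0.0005] 0.0255
232 [ 0.0266  0.0007 -0.0079] 0.0329
240 [ 0.0252  0.0006 -0.0118] 0.0368
248 [ 0.0223  0.0006 -0.0126] 0.0375
256 [ 0.0231  0.0006 -0.0201] 0.045
264 [ 0.0232  0.0005 -0.0258] 0.0507
272 [ 0.0236  0.0005 -0.0314] 0.0563
280 [ 0.0233  0.0004 -0.0355] 0.0604
288 [ 0.0228  0.0004 -0.039 ] 0.0639
296 [ 0.0233  0.0004 -0.0437] 0.0686
```

{"api": "carry_out", "payload": {"commands": [{"delta_pos": [-0.002, 0.001, -0.002], "delta_rot": [-0.002, -0.001, 0], "claw": 60}, {"delta_pos": [-0.002, 0.001, -0.002], "delta_rot": [-0.002, -0.001, 0], "claw": 40}, {"delta_pos": [-0.002, 0.001, -0.002], "delta_rot": [-0.002, -0.001, 0], "claw": 40}, {"delta_pos": [-0.002, 0.001, -0.002], "delta_rot": [-0.002, -0.001, 0], "claw": 40}, {"delta_pos": [-0.002, 0.001, -0.002], "delta_rot": [-0.002, -0.001, 0], "claw": 40}, {"delta_pos": [-0.002, 0.001, -0.002], "delta_rot": [-0.002, -0.001, 0], "claw": 40}], "force": 50}}

```text
time: 2.67
eef_pos: [0.516, 0.2258, 0.0298]
tcp_rot: [0.454, 0.891, 0.001, 0.001]
contact_force: [-0.6, 0.1, 6.3]
opening: 0.665
```

Run:
```python
from h import *
go((0.5137,0.2255,0.07),125.9)
```

```text
now [0.516  0.2258 0.0298] yaw 126.0 tilt 0.23 q [ 13.  19. 113.   0.  48. -23.] F [-0.6  0.1  6.3] t 2.6667 op 0.665
dpos [0.0011, -0.0018, -0.0402] drot [0.0039, 0.0012, 0.0015] j6 after ~ -11.900000000000006
```

{"api": "carry_out", "payload": {"commands": [{"delta_pos": [0, 0, -0.01], "delta_rot": [0.004, 0.001, 0], "claw": 40}, {"delta_pos": [0, 0, -0.025], "delta_rot": [0.004, 0.001, 0], "claw": 40}, {"delta_pos": [0, 0, -0.045], "delta_rot": [0.004, 0.001, 0], "claw": 40}, {"delta_pos": [0, 0, -0.07], "delta_rot": [0.004, 0.001, 0], "claw": 40}, {"delta_pos": [0, 0, -0.095], "delta_rot": [0.004, 0.001, 0], "claw": 40}, {"delta_pos": [0, 0, -0.11], "delta_rot": [0.004, 0.001, 0], "claw": 40}, {"delta_pos": [0, 0, -0.12], "delta_rot": [0.004, 0.001, 0], "claw": 40}]}}

```text
time: 3.25
eef_pos: [0.5163, 0.2258, 0.1525]
tcp_rot: [0.454, 0.891, 0.001, 0.001]
contact_force: [1.5, -0.0, -2.5]
opening: 0.664
```

Run:
```python
from h import *
# view pose: holder center (0.528,-0.238); put TCP off so holder in view ahead (+x tool) 
yaw=112;u=np.array([np.cos(np.radians(yaw)),np.sin(np.radians(yaw))])
t=np.array([.528,-.238])-0.05*u
print(t)
go((t[0],t[1],0.15),yaw)
```

```text
[ 0.54673033 -0.28435919]
now [0.5163 0.2258 0.1525] yaw 126.0 tilt 0.2 q [ 13.   8. 111.  -0.  61. -23.] F [ 1.5 -0.  -2.5] t 3.25 op 0.664
dpos [-0.4307, -0.275, 0.0024] drot [0.0033, 0.0012, 0.2439] j6 after ~ -49.0
```

{"api": "carry_out", "payload": {"commands": [{"delta_pos": [-0.008, -0.005, 0], "delta_rot": [0.003, 0.001, 0.02], "claw": 40}, {"delta_pos": [-0.024, -0.015, 0], "delta_rot": [0.003, 0.001, 0.04], "claw": 40}, {"delta_pos": [-0.048, -0.031, 0], "delta_rot": [0.003, 0.001, 0.06], "claw": 40}, {"delta_pos": [-0.08, -0.051, 0], "delta_rot": [0.003, 0.001, 0.08], "claw": 40}, {"delta_pos": [-0.112, -0.072, 0], "delta_rot": [0.003, 0.001, 0.1], "claw": 40}, {"delta_pos": [-0.144, -0.092, 0], "delta_rot": [0.003, 0.001, 0.12], "claw": 40}, {"delta_pos": [-0.176, -0.112, 0], "delta_rot": [0.003, 0.001, 0.14], "claw": 40}, {"delta_pos": [-0.208, -0.133, 0], "delta_rot": [0.003, 0.001, 0.16], "claw": 40}]}}

```text
time: 3.92
eef_pos: [0.5295, -0.0228, 0.1509]
tcp_rot: [0.525, 0.851, -0.001, -0.001]
contact_force: [0.9, -0.2, -3.0]
opening: 0.671
```

Run:
```python
from h import *
go((.547,-.284,0.15),112)
```

```text
now [ 0.5295 -0.0228  0.1509] yaw 116.7 tilt 0.13 q [-13.   4. 115.  -0.  61. -40.] F [ 0.9 -0.2 -3. ] t 3.9167 op 0.671
dpos [-0.2412, -0.1017, 0.0009] drot [-0.002, -0.0011, 0.082] j6 after ~ -49.0
```

{"api": "carry_out", "payload": {"commands": [{"delta_pos": [-0.034, -0.014, 0], "delta_rot": [-0.002, -0.001, 0.02], "claw": 40}, {"delta_pos": [-0.07, -0.03, 0], "delta_rot": [-0.002, -0.001, 0.04], "claw": 40}, {"delta_pos": [-0.106, -0.045, 0], "delta_rot": [-0.002, -0.001, 0.06], "claw": 40}, {"delta_pos": [-0.142, -0.06, 0], "delta_rot": [-0.002, -0.001, 0.08], "claw": 40}, {"delta_pos": [-0.178, -0.075, 0], "delta_rot": [-0.002, -0.001, 0.082], "claw": 40}, {"delta_pos": [-0.206, -0.087, 0], "delta_rot": [-0.002, -0.001, 0.082], "claw": 40}, {"delta_pos": [-0.228, -0.096, 0.001], "delta_rot": [-0.002, -0.001, 0.082], "claw": 40}, {"delta_pos": [-0.241, -0.102, 0.001], "delta_rot": [-0.002, -0.001, 0.082], "claw": 40}]}}

```text
time: 4.58
eef_pos: [0.5452, -0.2869, 0.148]
tcp_rot: [0.561, 0.828, -0.0, -0.001]
contact_force: [-0.4, 1.2, -1.5]
opening: 0.663
```

Run:
```python
from h import *
go((.547,-.284,0.15),112)
snap('wrist','w3')
im=cv2.imread('pics/w3.png');cv2.imwrite('pics/w3b.png',cv2.resize(cv2.convertScaleAbs(im[0:200,150:370],alpha=2.2),None,fx=3,fy=3,interpolation=cv2.INTER_CUBIC))
```

```text
now [ 0.5452 -0.2869  0.148 ] yaw 111.8 tilt 0.15 q [-37.  15. 103.  -0.  62. -59.] F [-0.4  1.2 -1.5] t 4.5833 op 0.663
dpos [0.002, 0.0028, -0.002] drot [-0.0018, -0.0018, -0.0035] j6 after ~ -49.0
```

View pics/w3.png

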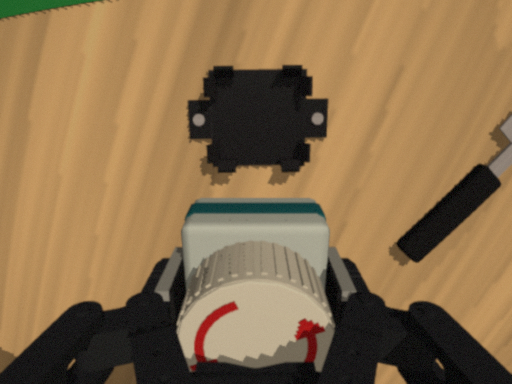

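View pics/w3b.png

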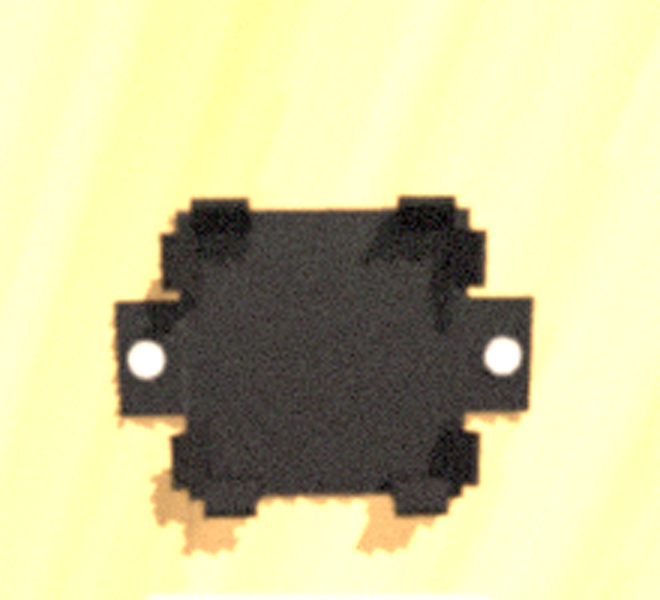

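Run:
```python
from h import *
z=np.load('pics/w3.npz');p,q=z['p'],z['q'];Rm=R.from_quat(q)
f=lambda a:np.array(a,float)/3+[150,0]
P=cloud('wrist',z['d'],p,q)
uv=f([(146,359),(503,355.5)])
for h in (.004,.008):
    a=at_z('wrist',uv,h,p,q);d=a[1]-a[0];m=a.mean(0)
    print(h,m.round(4),Rm.inv().apply(m-p).round(4),np.linalg.norm(d),np.degrees(np.arctan2(d[1],d[0])).round(2))
print(P[int(uv[0,1]),int(uv[0,0])],P[118,256],P[70,222])
# corner-tower outer edges at z=.020, plus base
c=f([(192,197),(455,197),(161,235),(486,232),(172,430),(480,430),(204,515),(448,515)])
a=at_z('wrist',c,.020,p,q);b=Rm.inv().apply(a-p);print(b.round(4))
print('ctr x',(b[[0,1],0].mean()+b[[6,7],0].mean())/2,'ctr y',(b[2:6,1].mean()),)
# depth of jar front face
for v in range(196,300,10):
    print(v,Rm.inv().apply(P[v,256]-p).round(4))
# nest depth mask
Q=Rm.inv().apply(P.reshape(-1,3)-p).reshape(P.shape)
m=(P[...,2]>.012)&(P[...,2]<.03)&(np.arange(384)[:,None]<185)&(np.abs(np.arange(512)-256)<90)
b=Q[m];print(len(b),b.min(0),b.max(0),np.percentile(b,[2,98],axis=0))
```

```text
0.004 [ 0.527  -0.2375  0.004 ] [0.0523 0.0018 0.1441] 0.09269417257212784 22.35
0.008 [ 0.5269 -0.2371  0.008 ] [0.0528 0.0018 0.1401] 0.09132031832300908 22.35
[ 0.4837458  -0.25450096  0.00586987] [ 0.52520237 -0.23734821  0.00519023] [ 0.48957197 -0.21358175  0.01740727]
[[ 0.0914 -0.0295  0.1282]
 [ 0.0914  0.0322  0.1281]
 [ 0.0828 -0.0371  0.1282]
 [ 0.0835  0.0398  0.1281]
 [ 0.0361 -0.0363  0.1282]
 [ 0.0361  0.0404  0.128 ]
 [ 0.0142 -0.029   0.1281]
 [ 0.0142  0.0332  0.128 ]]
ctr x 0.05277951579832198 ctr y 0.0017149819517264329
196 [-0.0129  0.0002  0.15  ]
206 [ 0.0295 -0.0003  0.012 ]
216 [ 0.0293 -0.0003  0.0011]
226 [ 0.0283 -0.0003 -0.0064]
236 [ 0.0248 -0.0003 -0.0078]
246 [ 0.0262 -0.0004 -0.0188]
256 [ 0.0257 -0.0004 -0.0251]
266 [ 0.0258 -0.0004 -0.0317]
276 [ 0.0262 -0.0004 -0.0381]
286 [ 0.0243 -0.0004 -0.0405]
296 [ 0.0201 -0.0004 -0.0394]
1917 [ 0.01325021 -0.03831017  0.12683139] [0.09191946 0.04058311 0.13624114] [[ 0.01446687 -0.03705458  0.12757556]
 [ 0.09114478  0.0396495   0.13594089]]
```

Run:
```python
from h import *
go((.5270,-.2372,0.075),112.35)
```

```text
now [ 0.5454 -0.2883  0.1484] yaw 111.8 tilt 0.11 q [-37.  15. 103.  -0.  62. -59.] F [ 0.4 -2.7 -2.9] t 4.6333 op 0.666
dpos [0.0543, 0.002, 0.0734] drot [-0.0019, 0.0002, -0.0101] j6 after ~ -46.349999999999994
```

{"api": "carry_out", "payload": {"commands": [{"delta_pos": [0.01, 0, 0.005], "delta_rot": [-0.002, 0, -0.005], "claw": 40}, {"delta_pos": [0.026, 0.001, 0.015], "delta_rot": [-0.002, 0, -0.01], "claw": 40}, {"delta_pos": [0.042, 0.002, 0.028], "delta_rot": [-0.002, 0, -0.01], "claw": 40}, {"delta_pos": [0.051, 0.002, 0.043], "delta_rot": [-0.002, 0, -0.01], "claw": 40}, {"delta_pos": [0.054, 0.002, 0.056], "delta_rot": [-0.002, 0, -0.01], "claw": 40}, {"delta_pos": [0.054, 0.002, 0.066], "delta_rot": [-0.002, 0, -0.01], "claw": 40}, {"delta_pos": [0.054, 0.002, 0.073], "delta_rot": [-0.002, 0, -0.01], "claw": 40}, {"delta_pos": [0.054, 0.002, 0.073], "delta_rot": [-0.002, 0, -0.01], "claw": 40}]}}

```text
time: 5.3
eef_pos: [0.5262, -0.2367, 0.0734]
tcp_rot: [0.557, 0.831, 0.0, -0.002]
contact_force: [0.4, 0.5, -1.9]
opening: 0.667
```

Run:
```python
from h import *
for i in range(3): go((.5270,-.2372,0.05),112.35)
snap('wrist','w4')
go((.5270,-.2372,0.05),112.35)
z=np.load('pics/w4.npz');p,q=z['p'],z['q']
im=cv2.imread('pics/w4.png')
# overlay holder predicted
c,s=np.cos(np.radians(22.35)),np.sin(np.radians(22.35))
for X,Y,Z in [(46,0,6),(-46,0,6),(37,37,0),(-37,37,0),(37,-37,0),(-37,-37,0)]:
    w=[.5270+(c*X-s*Y)/1e3,-.2372+(s*X+c*Y)/1e3,Z/1e3]
    u=proj('wrist',w,p,q)[0];print((X,Y),u.round(0));cv2.circle(im,(int(u[0]),int(u[1])),2,(0,255,0),-1)
cv2.imwrite('pics/w4b.png',cv2.convertScaleAbs(im,alpha=1.6))
```

```text
now [ 0.5262 -0.2367  0.0734] yaw 112.4 tilt 0.18 q [-34.  16. 111.   0.  53. -57.] F [ 0.4  0.5 -1.9] t 5.3 op 0.667
dpos [-0.0009, 0.0006, 0.0234] drot [-0.0017, -0.0027, 0.0002] j6 after ~ -46.349999999999994
now [ 0.5262 -0.2367  0.0734] yaw 112.4 tilt 0.18 q [-34.  16. 111.   0.  53. -57.] F [ 0.4  0.5 -1.9] t 5.3 op 0.667
dpos [-0.0009, 0.0006, 0.0234] drot [-0.0017, -0.0027, 0.0002] j6 after ~ -46.349999999999994
now [ 0.5262 -0.2367  0.0734] yaw 112.4 tilt 0.18 q [-34.  16. 111.   0.  53. -57.] F [ 0.4  0.5 -1.9] t 5.3 op 0.667
dpos [-0.0009, 0.0006, 0.0234] drot [-0.0017, -0.0027, 0.0002] j6 after ~ -46.349999999999994
now [ 0.5268 -0.2373  0.0746] yaw 112.3 tilt 0.07 q [-34.  16. 111.   0.  53. -57.] F [-0.3 -0.1 -2.9] t 5.35 op 0.669
dpos [0.0, 0.0002, 0.0246] drot [-0.0007, -0.0011, -0.0001] j6 after ~ -46.349999999999994
(46, 0) [332. 221.]
(-46, 0) [182. 221.]
(37, 37) [320. 160.]
(-37, 37) [195. 160.]
(37, -37) [313. 269.]
(-37, -37) [201. 269.]
```

View pics/w4b.png

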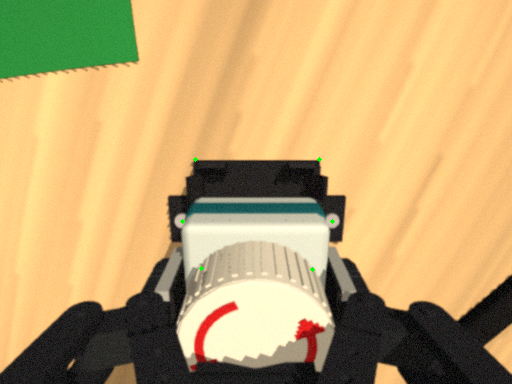

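{"api": "carry_out", "payload": {"commands": [{"delta_pos": [0, 0, 0.008], "delta_rot": [0, -0.001, 0], "claw": 40}, {"delta_pos": [0, 0, 0.015], "delta_rot": [0, -0.001, 0], "claw": 40}, {"delta_pos": [0, 0, 0.02], "delta_rot": [0, -0.001, 0], "claw": 40}, {"delta_pos": [0, 0, 0.024], "delta_rot": [0, -0.001, 0], "claw": 40}, {"delta_pos": [0, 0, 0.027], "delta_rot": [0, -0.001, 0], "claw": 40}, {"delta_pos": [0, 0, 0.03], "delta_rot": [0, -0.001, 0], "claw": 40}, {"delta_pos": [0, 0, 0.033], "delta_rot": [0, -0.001, 0], "claw": 40}, {"delta_pos": [0, 0, 0.036], "delta_rot": [0, -0.001, 0], "claw": 40}]}}

```text
time: 6.02
eef_pos: [0.5269, -0.2374, 0.0384]
tcp_rot: [0.557, 0.831, -0.0, -0.0]
contact_force: [0.5, -0.4, -1.8]
opening: 0.67
```

Run:
```python
from h import *
go((.5270,-.2372,0.034),112.35)
```

```text
now [ 0.5269 -0.2374  0.0384] yaw 112.3 tilt 0.03 q [-34.  19. 111.  -0.  50. -57.] F [ 0.5 -0.4 -1.8] t 6.0167 op 0.67
dpos [0.0002, 0.0001, 0.0044] drot [-0.0005, 0.0002, -0.0001] j6 after ~ -46.349999999999994
```

{"api": "carry_out", "payload": {"commands": [{"delta_pos": [0, 0, 0.0015], "delta_rot": [0, 0, 0], "claw": 40}, {"delta_pos": [0, 0, 0.003], "delta_rot": [0, 0, 0], "claw": 40}, {"delta_pos": [0, 0, 0.0045], "delta_rot": [0, 0, 0], "claw": 40}, {"delta_pos": [0, 0, 0.005], "delta_rot": [0, 0, 0], "claw": 40}, {"delta_pos": [0, 0, 0.005], "delta_rot": [0, 0, 0], "claw": 40}]}}

```text
time: 6.43
eef_pos: [0.5271, -0.2375, 0.0338]
tcp_rot: [0.557, 0.831, -0.0, 0.0]
contact_force: [-0.4, 0.2, -0.5]
opening: 0.664
```

Run:
```python
from h import *
go((.5270,-.2372,0.034),112.35)
snap('wrist','w5')
```

```text
now [ 0.5271 -0.2375  0.0338] yaw 112.3 tilt 0.03 q [-34.  20. 111.  -0.  49. -57.] F [-0.4  0.2 -0.5] t 6.4333 op 0.664
dpos [0.0003, 0.0, -0.0002] drot [-0.0003, 0.0005, -0.0] j6 after ~ -46.349999999999994
```

View pics/w5.png

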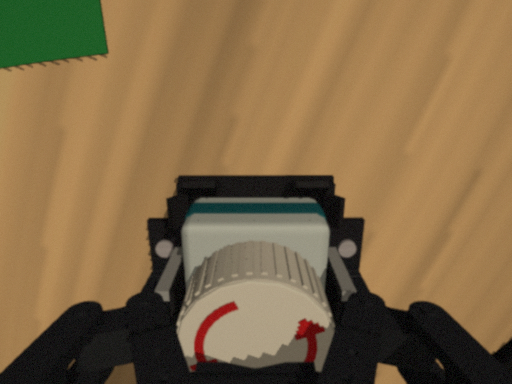

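{"api": "carry_out", "payload": {"commands": [{"delta_pos": [0, 0, 0.001], "delta_rot": [0, 0, 0], "claw": 40}, {"delta_pos": [0, 0, 0.0015], "delta_rot": [0, 0, 0], "claw": 40}, {"delta_pos": [0, 0, 0.0015], "delta_rot": [0, 0, 0], "claw": 40}]}}

```text
time: 6.73
eef_pos: [0.5272, -0.2375, 0.0338]
tcp_rot: [0.557, 0.831, -0.0, -0.0]
contact_force: [-4.0, 2.3, 7.6]
opening: 0.665
```

Run:
```python
from h import *
go((.5270,-.2372,0.034),112.35)
```

```text
now [ 0.5272 -0.2375  0.0338] yaw 112.4 tilt 0.06 q [-34.  20. 111.  -0.  49. -57.] F [-4.   2.3  7.6] t 6.7333 op 0.665
dpos [0.0003, -0.0, -0.0002] drot [-0.001, -0.0002, 0.0002] j6 after ~ -46.349999999999994
```

{"api": "carry_out", "payload": {"commands": [{"delta_pos": [0, 0, 0], "delta_rot": [0, 0, 0], "claw": 70}, {"delta_pos": [0, 0, 0], "delta_rot": [0, 0, 0], "claw": 80}, {"delta_pos": [0, 0, 0], "delta_rot": [0, 0, 0], "claw": 100}, {"delta_pos": [0, 0, 0], "delta_rot": [0, 0, 0], "claw": 100}, {"delta_pos": [0, 0, 0], "delta_rot": [0, 0, 0], "claw": 100}]}}

```text
time: 7.15
eef_pos: [0.5272, -0.2376, 0.0337]
tcp_rot: [0.557, 0.831, -0.0, -0.0]
contact_force: [0.4, -0.6, -0.6]
opening: 1.002
```

Run:
```python
from h import *
go((.5270,-.2372,0.2),112.35)
snap('wrist','w6')
z=np.load('pics/w6.npz');p,q=z['p'],z['q'];Rm=R.from_quat(q)
P=cloud('wrist',z['d'],p,q)
for v in range(210,300,10): print(v,Rm.inv().apply(P[v,256]-p).round(4),P[v,256].round(4))
```

```text
now [ 0.5272 -0.2376  0.0337] yaw 112.4 tilt 0.05 q [-34.  20. 111.  -0.  49. -57.] F [ 0.4 -0.6 -0.6] t 7.15 op 1.002
dpos [0.0004, -0.0002, -0.1663] drot [-0.001, -0.0001, 0.0002] j6 after ~ -46.349999999999994
210 [ 0.0294 -0.0003  0.0074] [ 0.5157 -0.2105  0.0263]
220 [ 0.0299 -0.0003 -0.0044] [ 0.5156 -0.2101  0.0381]
230 [ 0.0267 -0.0003 -0.0065] [ 0.5168 -0.213   0.0402]
240 [ 0.0236 -0.0003 -0.0087] [ 0.518  -0.2159  0.0425]
250 [ 0.0258 -0.0004 -0.021 ] [ 0.5171 -0.2139  0.0547]
260 [ 0.0255 -0.0004 -0.0275] [ 0.5172 -0.2141  0.0612]
270 [ 0.026  -0.0004 -0.0344] [ 0.517  -0.2137  0.0681]
280 [ 0.0253 -0.0004 -0.0388] [ 0.5173 -0.2144  0.0725]
290 [ 0.0227 -0.0004 -0.0401] [ 0.5182 -0.2167  0.0738]
```

View pics/w6.png

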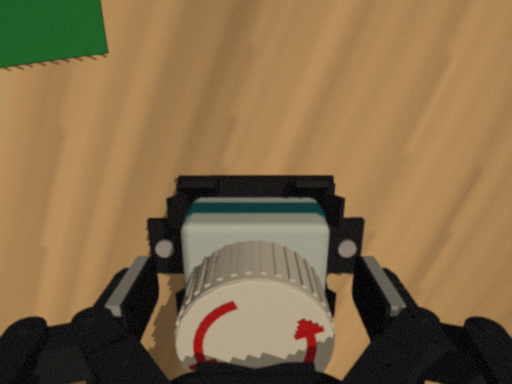

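{"api": "carry_out", "payload": {"commands": [{"delta_pos": [0, 0, -0.025], "delta_rot": [0, 0, 0], "claw": 100}, {"delta_pos": [0, 0, -0.034], "delta_rot": [0, 0, 0.12], "claw": 100}, {"delta_pos": [0, 0, -0.034], "delta_rot": [0, 0, 0.24], "claw": 100}, {"delta_pos": [0, 0, -0.034], "delta_rot": [0, 0, 0.36], "claw": 100}, {"delta_pos": [0, 0, -0.034], "delta_rot": [0, 0, 0.48], "claw": 100}, {"delta_pos": [0, 0, -0.034], "delta_rot": [0, 0, 0.6], "claw": 100}, {"delta_pos": [0, 0, -0.034], "delta_rot": [0, 0, 0.72], "claw": 100}, {"delta_pos": [0, 0, -0.034], "delta_rot": [0, 0, 0.785], "claw": 100}]}}

```text
time: 7.87
eef_pos: [0.5271, -0.2375, 0.0675]
tcp_rot: [0.833, 0.553, -0.0, -0.0]
contact_force: [-0.2, 0.5, 0.4]
opening: 1.001
```

Run:
```python
from h import *
go((.5270,-.2372,0.067),67.4)
snap('wrist','w7')
go((.5270,-.2372,0.067),67.4)
z=np.load('pics/w7.npz');p,q=z['p'],z['q'];Rm=R.from_quat(q)
P=cloud('wrist',z['d'],p,q)
for v in range(250,384,12): print(v,[Rm.inv().apply(P[v,u]-p).round(3).tolist() for u in (200,256,312)])
```

```text
now [ 0.5271 -0.2375  0.0675] yaw 67.1 tilt 0.06 q [-34.  17. 111.  -0.  53. -11.] F [-0.2  0.5  0.4] t 7.8667 op 1.001
dpos [0.0002, -0.0003, 0.0005] drot [-0.001, 0.0005, -0.0055] j6 after ~ -1.4000000000000057
now [ 0.5271 -0.2375  0.0675] yaw 67.1 tilt 0.07 q [-34.  17. 111.  -0.  53. -11.] F [ 0.1 -0.9  0.5] t 7.9167 op 1.002
dpos [0.0002, -0.0003, 0.0005] drot [-0.001, 0.0005, -0.0059] j6 after ~ -1.4000000000000057
250 [[0.001, -0.028, 0.026], [0.017, -0.001, -0.006], [0.001, 0.027, 0.025]]
262 [[0.011, -0.023, -0.005], [0.012, -0.001, -0.006], [0.012, 0.022, -0.006]]
274 [[0.006, -0.023, -0.005], [0.006, -0.001, -0.006], [0.006, 0.022, -0.006]]
286 [[0.001, -0.023, -0.006], [0.001, -0.001, -0.006], [0.001, 0.022, -0.007]]
298 [[-0.005, -0.024, -0.006], [-0.005, -0.001, -0.006], [-0.006, 0.023, -0.005]]
310 [[-0.067, -0.038, 0.068], [-0.011, -0.001, -0.006], [-0.067, 0.037, 0.067]]
322 [[-0.077, -0.039, 0.067], [-0.017, -0.001, -0.006], [-0.078, 0.038, 0.068]]
334 [[-0.088, -0.04, 0.068], [-0.024, -0.001, -0.006], [-0.088, 0.039, 0.068]]
346 [[-0.099, -0.04, 0.068], [-0.099, -0.0, 0.068], [-0.098, 0.039, 0.067]]
358 [[-0.109, -0.041, 0.067], [-0.109, -0.0, 0.067], [-0.11, 0.04, 0.067]]
370 [[0.01, -0.015, -0.059], [0.009, -0.001, -0.058], [0.009, 0.014, -0.058]]
382 [[0.011, -0.015, -0.063], [0.011, -0.001, -0.063], [0.011, 0.013, -0.064]]
```

View pics/w7.png

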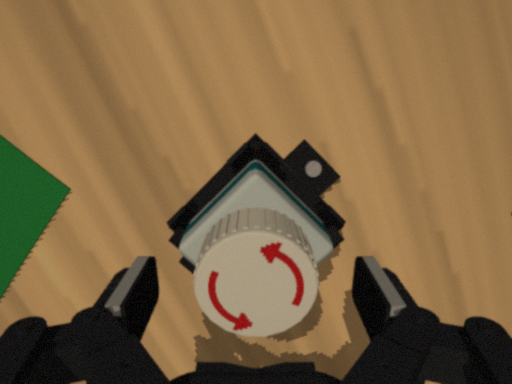

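{"api": "carry_out", "payload": {"commands": [{"delta_pos": [0, 0, 0], "delta_rot": [0, 0, 0], "claw": 65}, {"delta_pos": [0, 0, 0], "delta_rot": [0, 0, 0], "claw": 40}, {"delta_pos": [0, 0, 0], "delta_rot": [0, 0, 0], "claw": 40}, {"delta_pos": [0, 0, 0], "delta_rot": [0, 0, 0], "claw": 40}, {"delta_pos": [0, 0, 0], "delta_rot": [0, 0, 0], "claw": 40}, {"delta_pos": [0, 0, 0], "delta_rot": [0, 0, 0], "claw": 40}], "force": 80}}

```text
time: 8.42
eef_pos: [0.5273, -0.2376, 0.0679]
tcp_rot: [0.833, 0.553, -0.0, -0.0]
contact_force: [-0.5, 1.2, 2.3]
opening: 0.579
```

Run:
```python
from h import *
go((.5270,-.2372,0.067),67.4)
print(ctrl.get_state()['wrist_torque'])
```

```text
now [ 0.5273 -0.2376  0.0679] yaw 67.1 tilt 0.05 q [-34.  17. 111.  -0.  53. -11.] F [-0.5  1.2  2.3] t 8.4167 op 0.579
dpos [0.0002, -0.0005, 0.0009] drot [-0.0006, 0.0005, -0.0055] j6 after ~ -1.4000000000000057
[ 0.09485441  0.15906211 -0.02932674]
```

{"api": "carry_out", "payload": {"commands": [{"delta_pos": [0, 0, 0.001], "delta_rot": [0, 0, 0], "claw": 40}, {"delta_pos": [0, 0, 0.002], "delta_rot": [0, 0, 0], "claw": 40}, {"delta_pos": [0, 0, 0.003], "delta_rot": [0, 0, 0], "claw": 40}, {"delta_pos": [0, 0, 0.0035], "delta_rot": [0, 0, 0], "claw": 40}, {"delta_pos": [0, 0, 0.004], "delta_rot": [0, 0, 0], "claw": 40}, {"delta_pos": [0, 0, 0.004], "delta_rot": [0, 0, 0], "claw": 40}]}}

```text
time: 8.92
eef_pos: [0.5275, -0.2377, 0.0652]
tcp_rot: [0.833, 0.553, -0.001, -0.0]
contact_force: [-2.8, 2.2, 8.8]
opening: 0.584
```

Run:
```python
from h import *
go((.5270,-.2372,0.067),67.4)
print(ctrl.get_state()['wrist_torque'])
```

```text
now [ 0.5275 -0.2377  0.0652] yaw 67.1 tilt 0.08 q [-34.  17. 111.  -0.  52. -11.] F [-2.8  2.2  8.8] t 8.9167 op 0.584
dpos [0.0002, -0.0006, -0.0018] drot [-0.0012, 0.0006, -0.0053] j6 after ~ -1.4000000000000057
[ 0.39743505  0.54530842 -0.06546057]
```

{"api": "carry_out", "payload": {"commands": [{"delta_pos": [0, 0, 0.002], "delta_rot": [0, 0, 0], "claw": 40}, {"delta_pos": [0, 0, 0.003], "delta_rot": [0, 0, 0], "claw": 40}, {"delta_pos": [0, 0, 0.0035], "delta_rot": [0, 0, 0], "claw": 40}, {"delta_pos": [0, 0, 0.0035], "delta_rot": [0, 0, 0], "claw": 40}]}}

```text
time: 9.25
eef_pos: [0.5276, -0.2378, 0.0639]
tcp_rot: [0.833, 0.553, -0.001, -0.001]
contact_force: [-5.9, 3.4, 13.6]
opening: 0.584
```

Run:
```python
from h import *
go((.5270,-.2372,0.067),67.4)
print(ctrl.get_state()['wrist_torque'])
```

```text
now [ 0.5276 -0.2378  0.0639] yaw 67.1 tilt 0.15 q [-34.  17. 111.  -0.  52. -11.] F [-5.9  3.4 13.6] t 9.25 op 0.584
dpos [0.0003, -0.0008, -0.0031] drot [-0.0026, 0.0005, -0.0053] j6 after ~ -1.4000000000000057
[ 0.51056212  0.98193736 -0.06286444]
```

{"api": "carry_out", "payload": {"commands": [{"delta_pos": [0, -0.0006, 0.0027], "delta_rot": [-0.002, 0, 0], "claw": 40}, {"delta_pos": [0, -0.0006, 0.003], "delta_rot": [-0.002, 0, -0.06], "claw": 40}, {"delta_pos": [0, -0.0006, 0.003], "delta_rot": [-0.002, 0, -0.12], "claw": 40}, {"delta_pos": [0, -0.0006, 0.003], "delta_rot": [-0.002, 0, -0.18], "claw": 40}, {"delta_pos": [0, -0.0006, 0.003], "delta_rot": [-0.002, 0, -0.24], "claw": 40}, {"delta_pos": [0, -0.0006, 0.003], "delta_rot": [-0.002, 0, -0.3], "claw": 40}]}}

```text
time: 9.75
eef_pos: [0.5282, -0.2383, 0.0639]
tcp_rot: [0.741, 0.672, 0.0, 0.001]
contact_force: [-4.1, 1.5, 13.9]
opening: 0.58
```

Run:
```python
from h import *
go((.5270,-.2372,0.067))
print(ctrl.get_state()['wrist_torque'])
```

```text
now [ 0.5282 -0.2383  0.0639] yaw 84.4 tilt 0.09 q [-34.  17. 111.  -0.  52. -29.] F [-4.1  1.5 13.9] t 9.75 op 0.58
dpos [0.001, -0.0013, -0.0031] drot [0.0014, 0.0008, 0.0] j6 after ~ -18.36902320322929
[ 0.36697695  0.75714444 -0.46649371]
```

{"api": "carry_out", "payload": {"commands": [{"delta_pos": [0.0004, -0.0008, 0.0036], "delta_rot": [0.001, 0, -0.08], "claw": 40}, {"delta_pos": [0.0004, -0.0008, 0.0036], "delta_rot": [0.001, 0, -0.15], "claw": 40}, {"delta_pos": [0.0004, -0.0008, 0.0036], "delta_rot": [0.001, 0, -0.22], "claw": 40}, {"delta_pos": [0.0004, -0.0008, 0.0036], "delta_rot": [0.001, 0, -0.29], "claw": 40}, {"delta_pos": [0.0004, -0.0008, 0.0036], "delta_rot": [0.001, 0, -0.36], "claw": 40}, {"delta_pos": [0.0004, -0.0008, 0.0036], "delta_rot": [0.001, 0, -0.43], "claw": 40}]}}

```text
time: 10.25
eef_pos: [0.5289, -0.2389, 0.0645]
tcp_rot: [0.579, 0.815, -0.0, 0.002]
contact_force: [-6.8, 3.8, 19.4]
opening: 0.583
```

Run:
```python
from h import *
go((.5270,-.2372,0.067))
print(ctrl.get_state()['wrist_torque'])
```

```text
now [ 0.5289 -0.2389  0.0645] yaw 109.2 tilt 0.2 q [-34.  17. 111.  -0.  52. -53.] F [-6.8  3.8 19.4] t 10.25 op 0.583
dpos [0.0022, -0.0012, -0.0025] drot [0.0012, 0.0033, 0.0] j6 after ~ -43.18398985758196
[ 0.43611725  1.13601032 -0.13102027]
```

{"api": "carry_out", "payload": {"commands": [{"delta_pos": [0.0014, -0.001, 0.0028], "delta_rot": [0.001, 0.003, -0.07], "claw": 40}, {"delta_pos": [0.0014, -0.001, 0.0028], "delta_rot": [0.001, 0.003, -0.14], "claw": 40}, {"delta_pos": [0.0014, -0.001, 0.0028], "delta_rot": [0.001, 0.003, -0.21], "claw": 40}, {"delta_pos": [0.0014, -0.001, 0.0028], "delta_rot": [0.001, 0.003, -0.28], "claw": 40}, {"delta_pos": [0.0014, -0.001, 0.0028], "delta_rot": [0.001, 0.003, -0.35], "claw": 40}]}}

```text
time: 10.67
eef_pos: [0.529, -0.2392, 0.0648]
tcp_rot: [0.427, 0.904, -0.001, 0.002]
contact_force: [-4.1, 1.0, 13.3]
opening: 0.583
```

Run:
```python
from h import *
go((.5270,-.2372,0.067))
print(ctrl.get_state()['wrist_torque'])
```

```text
now [ 0.529  -0.2392  0.0648] yaw 129.4 tilt 0.25 q [-34.  17. 111.  -0.  52. -74.] F [-4.1  1.  13.3] t 10.6667 op 0.583
dpos [0.0028, -0.0003, -0.0022] drot [0.0003, 0.0043, 0.0] j6 after ~ -63.41570128610073
[ 0.26147079  0.57422781 -0.1276568 ]
```

Run:
```python
from h import *
snap('wrist','w8');snap('side','s8')
im=cv2.imread('pics/s8.png');i=proj('side',[.527,-.238,.05])[0].astype(int);print(i)
c=im[i[1]-50:i[1]+50,i[0]-60:i[0]+60];cv2.imwrite('pics/s8b.png',cv2.resize(c,None,fx=5,fy=5,interpolation=cv2.INTER_CUBIC))
print(ctrl.get_state()['contact_force'])
```

```text
[245 133]
[-3.18163338  1.47983563 13.21021418]
```

View pics/w8.png

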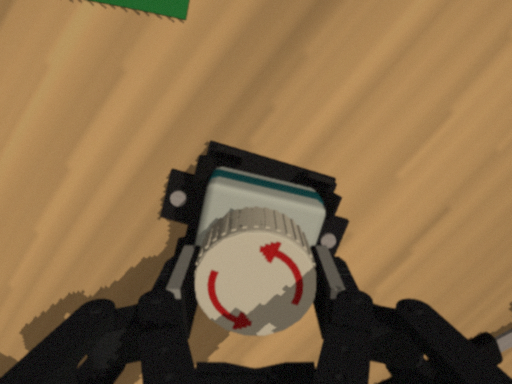

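View pics/s8b.png

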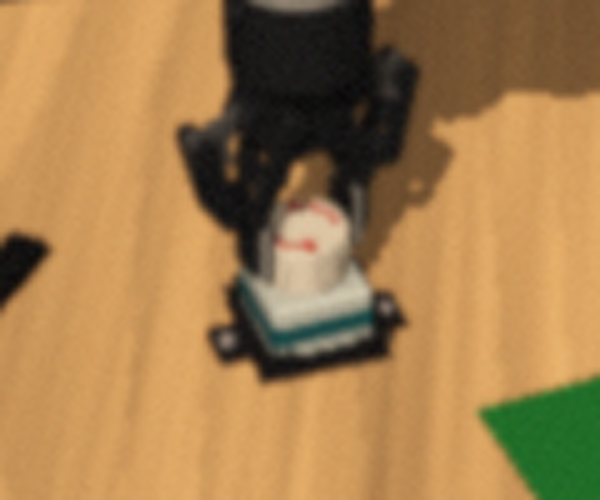

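{"api": "carry_out", "payload": {"commands": [{"delta_pos": [0.002, -0.0005, 0.0037], "delta_rot": [0, 0.004, -0.07], "claw": 40}, {"delta_pos": [0.002, -0.0005, 0.0037], "delta_rot": [0, 0.004, -0.14], "claw": 40}, {"delta_pos": [0.002, -0.0005, 0.0037], "delta_rot": [0, 0.004, -0.21], "claw": 40}, {"delta_pos": [0.002, -0.0005, 0.0037], "delta_rot": [0, 0.004, -0.28], "claw": 40}, {"delta_pos": [0.002, -0.0005, 0.0037], "delta_rot": [0, 0.004, -0.33], "claw": 40}]}}

```text
time: 11.18
eef_pos: [0.5294, -0.239, 0.0647]
tcp_rot: [0.273, 0.962, -0.001, 0.002]
contact_force: [-3.0, 3.8, 14.6]
opening: 0.581
```

Run:
```python
from h import *
go((.5270,-.2372,0.067))
print(ctrl.get_state()['wrist_torque'])
```

```text
now [ 0.5294 -0.239   0.0647] yaw 148.3 tilt 0.27 q [-34.  17. 111.   0.  52. -93.] F [-3.   3.8 14.6] t 11.1833 op 0.581
dpos [0.003, 0.0003, -0.0023] drot [0.0001, 0.0047, 0.0] j6 after ~ -82.3414740649506
[ 0.50037483  0.54136226 -0.0870333 ]
```

{"api": "carry_out", "payload": {"commands": [{"delta_pos": [0, 0, 0], "delta_rot": [0, 0.002, 0], "claw": 40}, {"delta_pos": [0, 0, -0.003], "delta_rot": [0, 0.002, 0], "claw": 40}, {"delta_pos": [0, 0, -0.006], "delta_rot": [0, 0.002, 0], "claw": 40}, {"delta_pos": [0, 0, -0.009], "delta_rot": [0, 0.002, 0], "claw": 40}, {"delta_pos": [0, 0, -0.012], "delta_rot": [0, 0.002, 0], "claw": 40}, {"delta_pos": [0, 0, -0.012], "delta_rot": [0, 0.002, 0], "claw": 40}]}}

```text
time: 11.68
eef_pos: [0.5293, -0.239, 0.0768]
tcp_rot: [0.273, 0.962, -0.0, 0.001]
contact_force: [0.3, 0.8, -0.3]
opening: 0.582
```

Run:
```python
from h import *
go((.5270,-.2372,0.067))
print(ctrl.get_state()['wrist_torque'])
snap('wrist','w9');snap('side','s9')
im=cv2.imread('pics/s9.png');i=proj('side',[.527,-.238,.05])[0].astype(int);print(i)
c=im[i[1]-50:i[1]+50,i[0]-60:i[0]+60];cv2.imwrite('pics/s9b.png',cv2.resize(c,None,fx=5,fy=5,interpolation=cv2.INTER_CUBIC))
```

```text
now [ 0.5293 -0.239   0.0768] yaw 148.3 tilt 0.15 q [-34.  16. 110.   0.  53. -93.] F [ 0.3  0.8 -0.3] t 11.6833 op 0.582
dpos [0.0029, 0.0003, 0.0098] drot [0.0001, 0.0027, 0.0] j6 after ~ -82.34466063090946
[ 0.15736688  0.14342724 -0.00358635]
[245 133]
```

View pics/w9.png

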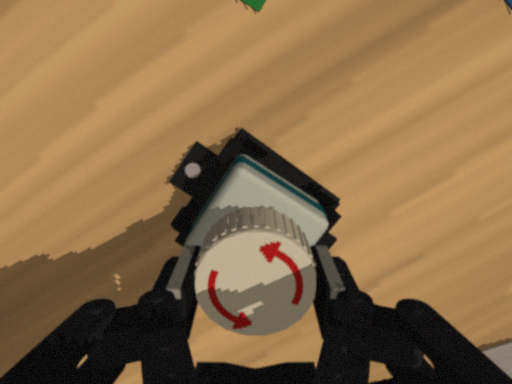

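View pics/s9b.png

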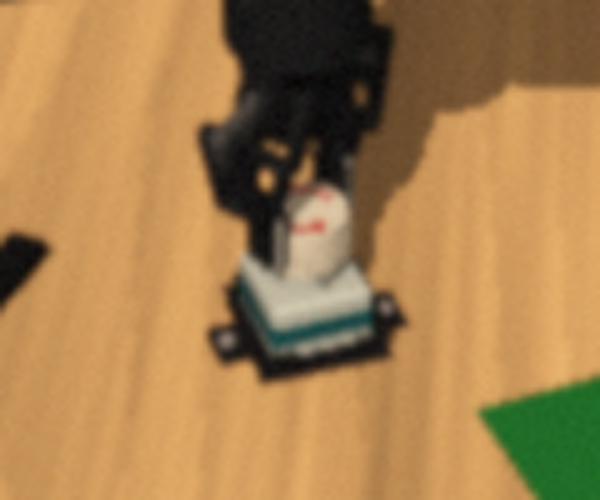

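{"api": "carry_out", "payload": {"commands": [{"delta_pos": [0, 0, -0.005], "delta_rot": [0, 0, 0], "claw": 40}, {"delta_pos": [0, 0, -0.01], "delta_rot": [0, 0, 0], "claw": 40}, {"delta_pos": [0, 0, -0.02], "delta_rot": [0, 0, 0], "claw": 40}, {"delta_pos": [0, 0, -0.035], "delta_rot": [0, 0, 0], "claw": 40}, {"delta_pos": [0, 0, -0.055], "delta_rot": [0, 0, 0], "claw": 40}, {"delta_pos": [0, 0, -0.075], "delta_rot": [0, 0, 0], "claw": 40}, {"delta_pos": [0, 0, -0.08], "delta_rot": [0, 0, 0], "claw": 40}]}}

```text
time: 12.37
eef_pos: [0.5311, -0.24, 0.1614]
tcp_rot: [0.273, 0.962, -0.001, 0.005]
contact_force: [1.4, -0.4, -0.3]
opening: 0.583
```

Run:
```python
from h import *
c=np.array([(379,87),(455,311)])/5+150
z=np.load('pics/top0.npz');im=z['im'].astype(int)
m=((im[...,2]>im[...,0]+35)&(im[...,2]>im[...,1]+15)).astype(np.uint8)
n,l,st,ce=cv2.connectedComponentsWithStats(m)
k=1+np.argmax(st[1:,4]);ys,xs=np.where(l==k)
r=cv2.minAreaRect(np.c_[xs,ys].astype(np.float32));print(r,ce[k])
b=at_z('top',cv2.boxPoints(r),.002);print(b.round(4),b.mean(0))
for i in range(4):
    d=b[(i+1)%4]-b[i];print(np.linalg.norm(d).round(3),np.degrees(np.arctan2(d[1],d[0])).round(1))
snap('side','s10')
im=cv2.imread('pics/s10.png');i=proj('side',[.527,-.238,.05])[0].astype(int)
c=im[i[1]-60:i[1]+50,i[0]-70:i[0]+70];cv2.imwrite('pics/s10b.png',cv2.resize(c,None,fx=5,fy=5,interpolation=cv2.INTER_CUBIC))
go((.520,.023,.12),129);
```

```text
((252.31199645996094, 182.5219268798828), (47.01951599121094, 41.14720916748047), 70.82098388671875) [252.340625   182.65729167]
[[ 0.5721  0.1081  0.002 ]
 [ 0.6105 -0.0141  0.002 ]
 [ 0.4707 -0.0572  0.002 ]
 [ 0.4327  0.0638  0.002 ]] [0.52149034 0.02512968 0.002     ]
0.128 -72.5
0.146 -162.9
0.127 107.4
0.146 17.6
now [ 0.531 -0.24   0.161] yaw 148.3 tilt 0.56 q [-34.  10. 108.   0.  62. -93.] F [ 0.4  0.5 -0.4] t 12.4167 op 0.577
dpos [0.1478, 0.2181, 0.0395] drot [0.0016, 0.0097, 0.3375] j6 after ~ -36.0
```

View pics/s10b.png

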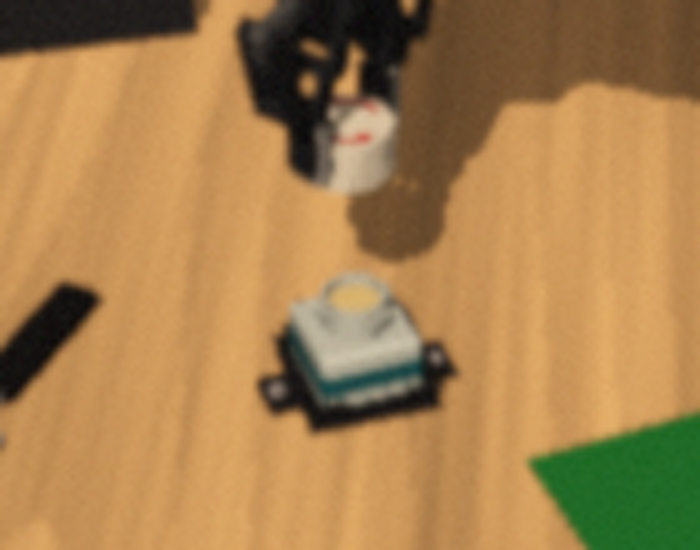

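Run:
```python
from h import *
go((.521,.024,.12),148.3);
```

```text
now [ 0.531 -0.24   0.161] yaw 148.3 tilt 0.56 q [-34.  10. 108.   0.  62. -93.] F [ 0.4  0.5 -0.4] t 12.4167 op 0.577
dpos [0.1475, 0.2195, 0.0395] drot [-0.0, 0.0098, 0.0006] j6 after ~ -55.30000000000001
```

{"api": "carry_out", "payload": {"commands": [{"delta_pos": [0.006, 0.009, 0], "delta_rot": [0, 0.003, 0], "claw": 40}, {"delta_pos": [0.02, 0.03, 0], "delta_rot": [0, 0.006, 0], "claw": 40}, {"delta_pos": [0.04, 0.06, 0], "delta_rot": [0, 0.01, 0], "claw": 40}, {"delta_pos": [0.061, 0.091, 0], "delta_rot": [0, 0.01, 0], "claw": 40}, {"delta_pos": [0.083, 0.123, 0.005], "delta_rot": [0, 0.01, 0], "claw": 40}, {"delta_pos": [0.105, 0.156, 0.015], "delta_rot": [0, 0.01, 0], "claw": 40}, {"delta_pos": [0.124, 0.184, 0.025], "delta_rot": [0, 0.01, 0], "claw": 40}, {"delta_pos": [0.138, 0.205, 0.035], "delta_rot": [0, 0.01, 0], "claw": 40}]}}

```text
time: 13.08
eef_pos: [0.5196, 0.0101, 0.1229]
tcp_rot: [0.272, 0.962, 0.0, -0.001]
contact_force: [0.2, -1.2, -0.8]
opening: 0.581
```

Run:
```python
from h import *
go((.521,.024,.04),148.3);
snap('wrist','w11')
```

```text
now [0.5196 0.0101 0.1229] yaw 148.4 tilt 0.17 q [-10.   5. 118.   0.  57. -69.] F [ 0.2 -1.2 -0.8] t 13.0833 op 0.581
dpos [0.0058, 0.0126, 0.0829] drot [-0.0004, -0.003, 0.0023] j6 after ~ -55.30000000000001
```

View pics/w11.png

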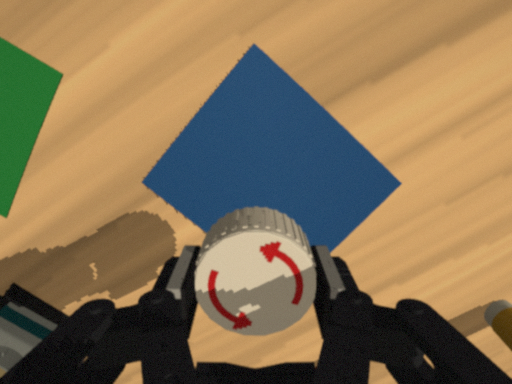

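Run:
```python
from h import *
z=np.load('pics/w11.npz')
a=at_z('wrist',[(143,182),(254,44),(400,184)],.002,z['p'],z['q']);print(a.round(4),(a[0]+a[2])/2)
go((.521,.023,.035),148.3);
```

```text
[[ 0.4677 -0.0576  0.002 ]
 [ 0.4292  0.0648  0.002 ]
 [ 0.5714  0.1081  0.002 ]] [0.51953924 0.02521821 0.002     ]
now [0.5176 0.0133 0.1203] yaw 148.5 tilt 0.5 q [-10.   5. 118.   0.  57. -68.] F [-1.9  2.  -1.5] t 13.1333 op 0.579
dpos [0.0014, 0.0101, 0.0853] drot [-0.0003, -0.0087, 0.0039] j6 after ~ -55.30000000000001
```

{"api": "carry_out", "payload": {"commands": [{"delta_pos": [0.001, 0.005, 0.01], "delta_rot": [0, -0.006, 0], "claw": 40}, {"delta_pos": [0.001, 0.01, 0.025], "delta_rot": [0, -0.006, 0], "claw": 40}, {"delta_pos": [0.001, 0.011, 0.04], "delta_rot": [0, -0.006, 0], "claw": 40}, {"delta_pos": [0.001, 0.011, 0.055], "delta_rot": [0, -0.006, 0], "claw": 40}, {"delta_pos": [0.001, 0.011, 0.068], "delta_rot": [0, -0.006, 0], "claw": 40}, {"delta_pos": [0.001, 0.011, 0.078], "delta_rot": [0, -0.006, 0], "claw": 40}, {"delta_pos": [0.001, 0.011, 0.085], "delta_rot": [0, -0.006, 0], "claw": 40}, {"delta_pos": [0.001, 0.011, 0.088], "delta_rot": [0, -0.006, 0], "claw": 40}]}}

```text
time: 13.8
eef_pos: [0.5206, 0.0239, 0.0307]
tcp_rot: [0.271, 0.963, 0.0, -0.003]
contact_force: [0.0, 0.0, -0.2]
opening: 0.579
```

Run:
```python
from h import *
go((.521,.024,.023),148.3);
```

```text
now [0.5206 0.0239 0.0307] yaw 148.5 tilt 0.32 q [ -9.  14. 119.   0.  47. -67.] F [ 0.   0.  -0.2] t 13.8 op 0.579
dpos [-0.0003, 0.0004, 0.0077] drot [-0.0013, -0.0054, 0.004] j6 after ~ -55.30000000000001
```

{"api": "carry_out", "payload": {"commands": [{"delta_pos": [0, 0, 0.002], "delta_rot": [0, -0.005, 0], "claw": 40}, {"delta_pos": [0, 0, 0.004], "delta_rot": [0, -0.005, 0], "claw": 40}, {"delta_pos": [0, 0, 0.006], "delta_rot": [0, -0.005, 0], "claw": 40}, {"delta_pos": [0, 0, 0.007], "delta_rot": [0, -0.005, 0], "claw": 40}, {"delta_pos": [0, 0, 0.007], "delta_rot": [0, -0.005, 0], "claw": 40}]}}

```text
time: 14.22
eef_pos: [0.5207, 0.0238, 0.0239]
tcp_rot: [0.271, 0.963, -0.001, -0.0]
contact_force: [-0.6, -0.4, -0.8]
opening: 0.583
```

Run:
```python
from h import *
go((.521,.024,.023),148.3);
```

```text
now [0.5207 0.0238 0.0239] yaw 148.5 tilt 0.07 q [ -9.  15. 119.  -0.  46. -67.] F [-0.6 -0.4 -0.8] t 14.2167 op 0.583
dpos [-0.0001, 0.0003, 0.0009] drot [-0.0011, -0.0, 0.0039] j6 after ~ -55.30000000000001
```

Continue gently until contact shows.

{"api": "carry_out", "payload": {"commands": [{"delta_pos": [0, 0, 0.001], "delta_rot": [0, 0, 0], "claw": 40}, {"delta_pos": [0, 0, 0.0015], "delta_rot": [0, 0, 0], "claw": 40}, {"delta_pos": [0, 0, 0.002], "delta_rot": [0, 0, 0], "claw": 40}, {"delta_pos": [0, 0, 0.002], "delta_rot": [0, 0, 0], "claw": 40}]}}

```text
time: 14.55
eef_pos: [0.5211, 0.0237, 0.0227]
tcp_rot: [0.271, 0.963, -0.001, -0.0]
contact_force: [-2.3, 0.3, 4.4]
opening: 0.583
```

Run:
```python
from h import *
go((.521,.024,.023),148.3);
```

```text
now [0.5211 0.0237 0.0227] yaw 148.5 tilt 0.07 q [ -9.  15. 119.  -0.  46. -67.] F [-2.3  0.3  4.4] t 14.55 op 0.583
dpos [0.0002, 0.0002, -0.0003] drot [-0.0011, 0.0003, 0.004] j6 after ~ -55.30000000000001
```

{"api": "carry_out", "payload": {"commands": [{"delta_pos": [0, 0, 0], "delta_rot": [0, 0, 0], "claw": 40}, {"delta_pos": [0, 0, 0], "delta_rot": [0, 0, 0], "claw": 65}, {"delta_pos": [0, 0, 0], "delta_rot": [0, 0, 0], "claw": 80}, {"delta_pos": [0, 0, 0], "delta_rot": [0, 0, 0], "claw": 100}, {"delta_pos": [0, 0, 0], "delta_rot": [0, 0, 0], "claw": 100}, {"delta_pos": [0, 0, 0], "delta_rot": [0, 0, 0], "claw": 100}]}}

```text
time: 15.05
eef_pos: [0.521, 0.0237, 0.0226]
tcp_rot: [0.271, 0.963, -0.001, -0.0]
contact_force: [0.0, -0.3, 0.3]
opening: 1.002
```

{"api": "carry_out", "payload": {"commands": [{"delta_pos": [0, 0, -0.01], "delta_rot": [0, 0, 0], "claw": 100}, {"delta_pos": [0, 0, -0.025], "delta_rot": [0, 0, 0], "claw": 100}, {"delta_pos": [0, 0, -0.05], "delta_rot": [0, 0, 0], "claw": 100}, {"delta_pos": [0, 0, -0.08], "delta_rot": [0, 0, 0], "claw": 100}, {"delta_pos": [0, 0, -0.11], "delta_rot": [0, 0, 0], "claw": 100}, {"delta_pos": [0, 0, -0.14], "delta_rot": [0, 0, 0], "claw": 100}, {"delta_pos": [0, 0, -0.15], "delta_rot": [0, 0, 0], "claw": 100}, {"delta_pos": [0, 0, -0.15], "delta_rot": [0, 0, 0], "claw": 100}]}}

```text
time: 15.72
eef_pos: [0.5234, 0.0236, 0.1769]
tcp_rot: [0.271, 0.963, -0.0, 0.004]
contact_force: [0.5, -0.9, -0.5]
opening: 0.999
```

Run:
```python
from h import *
go((.521,.024,.023),148.3);
snap('wrist','w12');snap('side','s12');snap('top','t12')
im=cv2.imread('pics/s12.png')
cv2.imwrite('pics/s12b.png',cv2.resize(im[110:290,130:330],None,fx=3.3,fy=3.3,interpolation=cv2.INTER_CUBIC))
i=proj('side',[.527,-.238,.04])[0].astype(int)
cv2.imwrite('pics/s12c.png',cv2.resize(im[i[1]-30:i[1]+30,i[0]-35:i[0]+35],None,fx=8,fy=8,interpolation=cv2.INTER_CUBIC))
z=np.load('pics/w12.npz');P=cloud('wrist',z['d'],z['p'],z['q'])
print(P[150:230:10,256].round(4))
a=cv2.imread('pics/top0.png').astype(int);b=cv2.imread('pics/t12.png').astype(int)
for n,uv in [('glue',(211,108)),('brk',(269,121)),('scr',(325,113))]:
    x,y=uv;print(n,np.abs(a-b)[y-14:y+14,x-30:x+30].max(2).mean())
```

```text
now [0.5234 0.0236 0.1769] yaw 148.5 tilt 0.46 q [ -8.   1. 115.  -0.  63. -67.] F [ 0.5 -0.9 -0.5] t 15.7167 op 0.999
dpos [0.0034, -0.0013, 0.1539] drot [0.0021, 0.0078, 0.0041] j6 after ~ -55.30000000000001
[[5.019e-01 3.800e-02 2.780e-02]
 [5.090e-01 3.370e-02 2.740e-02]
 [5.159e-01 2.940e-02 2.880e-02]
 [5.237e-01 2.470e-02 2.710e-02]
 [5.308e-01 2.030e-02 2.830e-02]
 [5.383e-01 1.570e-02 2.870e-02]
 [5.553e-01 5.500e-03 1.600e-03]
 [5.638e-01 3.000e-04 2.300e-03]]
glue 13.155357142857143
brk 13.195238095238095
scr 11.826785714285714
```

View pics/w12.png

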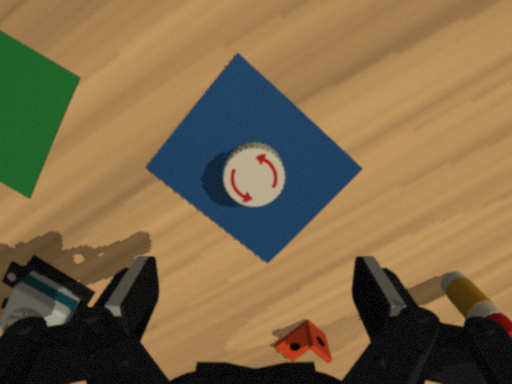

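View pics/s12b.png

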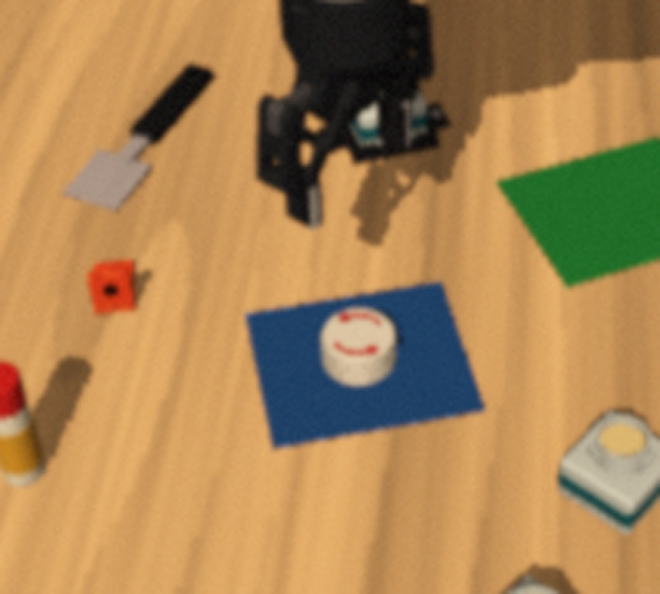

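View pics/s12c.png

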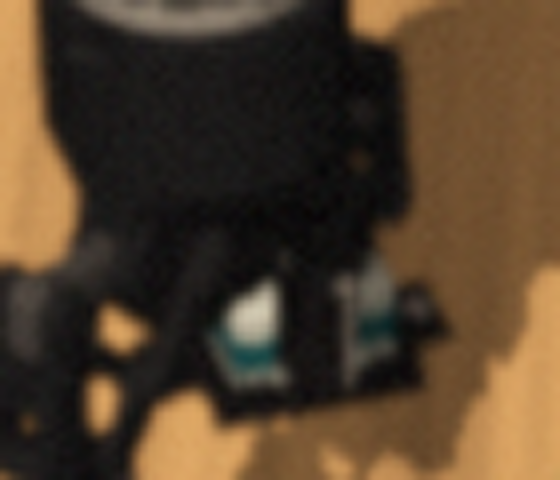

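View pics/t12.png

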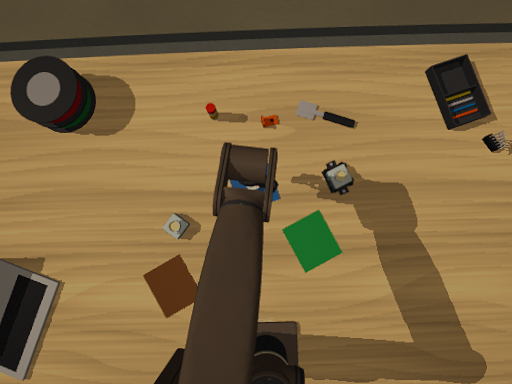

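Run:
```python
from h import *
z=np.load('pics/t12.npz');P=cloud('top',z['d'])
im=z['im'][150:205,310:370,::-1];cv2.imwrite('pics/t12b.png',cv2.resize(im,None,fx=9,fy=9,interpolation=cv2.INTER_CUBIC))
print((P[168:188,328:350,2]*1000).round(0).astype(int))
```

```text
[[                  21                    3                    8
                    -1                    5                    0
                    41                   38                   39
                    34                   57                   57
                    44                   40                   42
                    37                   41                   42
                    41                   -3                    3
                    -2]
 [                  16                    2                    9
                     5                   39                   38
                    41                   44                   53
                    59                   53                   60
                    60                   60                   63
                    58                   41                   41
                    40                   41                    1
                     1]
 [                   2                    3                   38
                    42                   42                   40
            
[... 7840 characters left out ...]
     5
                     0                    2                    2
                     3                    4                   -3
                    -2]
 [                  -6                    4                   18
                    15                    4                   10
                    26                   39                   39
                    42                   42                    5
                     0                    3                    4
                     0                    3                    7
                     4                    4                   -3
                     2]]<stdin>:4: RuntimeWarning: invalid value encountered in cast
```

View pics/t12b.png

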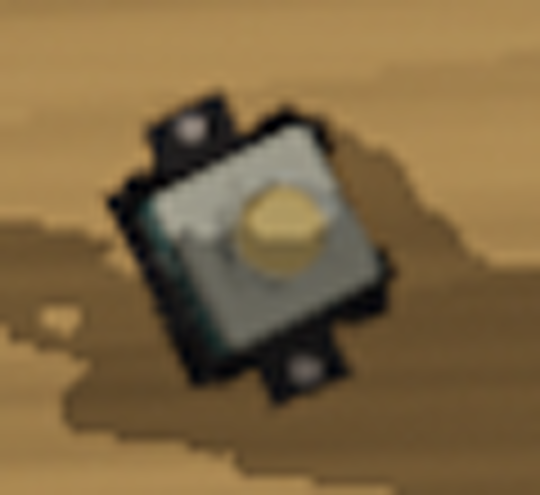

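Jar shoulder is level at about 41 mm (nominal 42), with its rim at 58–60 mm (nominal 60). It sits square in the nest, and the robot is clear of everything.

Run:
```python
from h import *
print(ctrl.sign_off())
```

```text
the job is handed in; nothing more can be done
None
```

The jar is open and standing in the black holder, its cap lies right way up on the blue mat, and the job was handed in at about 16 s of the 64 s allowed. No verdict comes back.

**What I did:** I took the jar farthest from the base (0.56 m; its look-alikes were at 0.47 and 0.37 m). I stood it in the holder, let go, and gripped its cap. I pushed and turned it about 81° anticlockwise, then lifted it off and set it near the middle of the mat.

**Last checks:**
- **Cap:** flat on the mat, arrows up, top at about 28 mm.
- **Jar:** level and square in the nest, shoulder at about 41 mm and rim at 58–60 mm, which fits a jar resting on the holder floor.
- **Glue stick, bracket and scraper:** they look unmoved in the before and after top pictures. The pixel comparison was not clean, with a similar small difference at all three that I put down to noise.
- **Robot:** clear of everything and reading no contact force.

**What disagreed:**
- **Push force:** it read between 13.3 and 19.4 N between moves, so it dipped just under 14 N at times. I don't have readings from within the moves.
- **Sideways drift:** the tool drifted about 2 mm sideways during the turn, and the jar used its play in the holder.
- **Camera offset:** the top and wrist cameras differed by about 6 mm on the jar's first position. I used the wrist camera.

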